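# Index the assembly slide one notch and lock it with its cross rod

## Task

Pull up the spring knob of the assembly slide, move the carriage one notch away from the robot and let the pin drop back fully into that notch, so that the carriage's guide plate lines up with the two fixed ones. Then take the lock rod out of its holder and thread it level through all three guide plates, leaving it there sticking out clearly, and about equally, on both sides; you will have to let go part way and take it again nearer its end. Leave the other things on the bench where they are.

Things in the scene. Friction and masses are not known exactly. Their poses are not given: they have to be found in the camera images.
- fixture: Fixed assembly slide; aluminium base plate 300 x 156 x 12 mm. Origin: centre of its underside, on the table; x = slide direction, away from the robot (within 0.25 rad of world x), y left, z up. Toward the robot a steel strip (top at z = 30 mm) has cross slots 15 mm wide, 40 mm apart. The dark carriage deck (z 34 to 44) has a white housing fixed on its far end (top z = 94).
- guide_left (a point): Centre of the window of the left fixed guide plate, at fixture x = 40, y = +60, z = 90 mm. All three guide plates are upright aluminium, 40 mm wide in x, 14 mm thick in y, top at z = 112, with a 20 x 20 mm square through-window along y.
- guide_right (a point): The same for the right fixed guide plate, at fixture x = 40, y = -60, z = 90 mm.
- guide_mid (a point): Centre of the window of the like guide plate on the carriage, at fixture y = 0, z = 90 mm, x = the carriage joint's value; in line with the fixed ones one notch on.
- carriage (a joint): Travel of the carriage along the fixture's +x, m: 0 in the starting notch; next notch away from the robot at 0.040, notches also at -0.040 and 0.080. About 2 N friction; up to 1.5 mm play in a notch; locked unless the pin is lifted.
- plunger (a joint): Lift of the spring knob and its pin, m: 0 = pin fully down in a slot, about 0.014 = pin resting on the strip between slots, stop at 0.022. The carriage is free when lifted above 0.015. The spring pulls down with 6 to 12 N.
- knob (a point): Centre of the grip of the black knob, on its vertical axis, 86 mm above the table when down (80 mm toward the robot from the carriage's guide plate). Upright cylinder 30 mm across and 22 mm tall (z 75 to 97), with a cap 38 mm across above it up to z = 105.
- rod: The lock rod: plain loose steel rod with round ends, 14 mm diameter, 200 mm long, 0.12 kg or so. Origin: its middle; its x axis lies along it (both ends are alike). It lies in the holder, its middle 37 mm above the table.
- rack: Fixed rod holder, left or right of the slide. Origin on the table under the open face of its grey hood; x along the rod, away from the robot. Hood x 2 to 80, y within 17, top z 66 mm, closed behind, bore 22 wide, z 30 to 60, hiding some 70 mm of rod. Open rest, 12 mm long, at x = -120, sides up to z 36. Base 6 mm thick, x -130 to 90, y within 30. Draw the rod out toward -x; it is free to grip between.
- bin: Fixed clear open parts tray, 170 x 85 x 45 mm, on the other side of the slide. Origin: centre of its underside.
- board: Bystander: loose green circuit board 90 x 70 mm with parts on it up to 20 mm high. Origin: centre of underside.
- driver: Bystander: loose screwdriver lying on the table. Origin: under its middle.
- housing: Bystander: loose white housing 60 x 90 x 55 mm. Origin: centre of underside.
- flux: Bystander: loose bottle, 44 mm diameter, 90 mm tall, standing. Origin: centre of underside.
- tape: Bystander: loose tape roll, 90 mm across, 24 mm high, lying. Origin: centre of underside.
There are look-alikes about, which are no part of the job. Several things have the shape of the rod; the one meant has the colours described above.

How it is judged:
By the outcome, as a careful person would: the job done as asked, in the order asked, and still so for the second after the job is handed in, with the robot touching nothing.
It also fails if it takes over 67 s, if anything falls off the work surface, if the arm or the gripper's body presses on something with over 40 N, if the wrist force passes 120 N, or if a joint passes its speed limit or range.

## Robot

A 7-joint arm with a two-finger parallel gripper is mounted at the origin on the work surface. World frame = base frame: x ahead of the robot, y to its left, z up, the work surface at z = 0. Lengths are in m, angles in rad, forces in N, time in s.
With the tool pointing down it reaches from about 0.375 to 0.925 m from the base axis. Payload 3.1 kg.
Tool frame: the origin (TCP) lies between the finger pads; the fingertips stand 19 mm ahead of it and the grasp point (between the pads) is the TCP; z points along the fingers, y is the direction in which the jaws open and shut (so a half turn about z gives the same grasp; the last joint's range is limited). The gripper opens to 85 mm and grips with 20 to 120 N. Pads are 22 mm wide; open, the fingers measure 114 mm over their backs; the gripper's body (76 mm by 85 mm) begins 54 mm behind the grasp point. The pads swing forward as they close: fully open they stand 13 mm farther back than shut.
Start: joints at [-1.317, 0.383, 0.044, 1.598, -0.018, 1.161, -0.05], TCP at [0.224, 0.61, 0.25] pointing down, gripper open.
Joint ranges: [-2.61, 2.61], [-0.41, 2.15], [-1.48, 1.57], [0, 2.5], [-1.57, 4.71], [0.05, 1.97], [-2.85, 2.85]. Speed limits (rad/s): [2.79, 2.79, 3.14, 3.14, 3.14, 3.14, 3.14].

## Interface

Orientations are given as a unit quaternion [x, y, z, w].
In Python, from bench import move_ptp, movel, move_j, move_gripper, pause, inverse_kinematics, read_camera, camera_params, MotionError, sign_off, look_for, tip_of, read_time_s, read_qpos, read_joint_vel, read_effort, read_eef_pos, read_tcp_rot, read_ft_force, read_ft_torque, read_finger_gap gives the robot as it stands. Calls block until the motion is done:
- move_ptp(position, orientation): joint-space move of the TCP to a pose.
- movel(position, orientation=None, speed=0.15): straight line of the TCP; orientation=None keeps the orientation; speed is the mean speed in m/s.
- move_j(angles): joint-space move.
- move_gripper(opening, effort=None): finger opening in m; effort is the grip in N (None keeps the last); returns when the fingers have stopped.
- pause(seconds).
- inverse_kinematics(position, orientation): joint angles nearest the present ones, or None.
- read_camera(name): name is "side" or "top"; returns the picture (384x512x3 uint8, red, green, blue); there is no depth.
- camera_params(name): a dict with "K" (3x3 intrinsics, pixels), "dist_coeffs" ([k1, k2, p1, p2, k3] as OpenCV has them; the pictures are not rectified), "camera_from_world" (4x4, takes a point from world to camera coordinates). Camera axes: x right, y down, z forward; pixel columns grow to the right and rows downward; lengths in m; the calibration is good to about 2 mm. A picture is of the moment at which its call begins. camera_params takes no time and is no camera call.
A pose or a line that the arm cannot do raises MotionError and nothing moves.
- sign_off(): hands the job in, once; it reports no verdict.
Trained networks look in the newest picture that a camera, given by its name, has taken for a name from the list of things; names that differ only in an ending like _2 or _b are one class to them, and where a whole thing is asked for, a point or a joint stands for the part that bears it (a point fixed in the world has none). Each returns a list of dicts, best first, with "confidence" (0 to 1); they miss things now and then, are a little off and sometimes report something else, mostly with a low value. They report only what shows in the picture. A call takes as long as a camera call. They do not tell look-alikes from the thing itself.
- look_for(camera, name): "at" ([column, row] in pixels, amid what is visible of it).
- tip_of(camera, name): "at" ([column, row] in pixels: a listed point, or the origin of a listed thing).
Readings, each from a call of its own:
- read_time_s(): time.
- read_qpos(): joint angles.
- read_joint_vel(): joint speeds.
- read_effort(): joint torques, N m.
- read_eef_pos(): TCP position.
- read_tcp_rot(): TCP orientation.
- read_ft_force(): force on the tool from outside, world axes, zero at the start.
- read_ft_torque(): the same for the moment, N m.
- read_finger_gap(): finger opening in m.
Only numpy, scipy, OpenCV 4.12 (cv2) and the standard library are available. Lean on these libraries where they do the work, as an engineer would, in place of code of your own. Each camera call takes 0.05 s, during which the arm holds its last target.

## Working session

There is one attempt and no reset: what is moved stays moved. The work goes in short steps, each a Python script; the robot and the scene stay as the last script left them, time stands still between calls to the robot, and variables do not carry over. Pictures are saved under pics/ and viewed, and the job is handed in when it is done.

```bash
ls; mkdir -p pics
python3 - <<'E'
from bench import *
import cv2,numpy as np
for c in("side","top"):
    im=read_camera(c); cv2.imwrite(f"pics/{c}0.png",im[:,:,::-1])
    p=camera_params(c); print(c,p)
    for n in["knob","guide_left","guide_right","guide_mid","rod","rack","fixture","bin"]:
        for f in(look_for,tip_of):
            try:print(n,f.__name__,[(np.round(d["at"],1).tolist(),round(d["confidence"],2)) for d in f(c,n)][:4])
            except Exception as e:print(n,f.__name__,e)
print(read_time_s(),read_eef_pos(),read_tcp_rot())
E
```

```text
pics
side {'K': array([[388.91353606,   0.        , 255.20466806],
       [  0.        , 388.91353606, 193.57856211],
       [  0.        ,   0.        ,   1.        ]]), 'dist_coeffs': array([-0.09404313,  0.        ,  0.        ,  0.        ,  0.        ]), 'camera_from_world': array([[ 0.92862499, -0.37051862, -0.01927669, -0.43778362],
       [-0.28231175, -0.67193135, -0.6846958 ,  0.19327763],
       [ 0.24073993,  0.64126766, -0.728574  ,  1.27822262],
       [ 0.        ,  0.        ,  0.        ,  1.        ]])}
knob call [([282.2, 205.4], 0.24)]
knob call [([256.9, 197.3], 0.69), ([285.8, 177.5], 0.37)]
guide_left call [([281.2, 206.7], 0.86)]
guide_left call [([285.2, 176.2], 0.69), ([335.4, 185.4], 0.56), ([242.2, 262.6], 0.32)]
guide_right call [([281.2, 207.7], 0.7)]
guide_right call [([292.2, 205.1], 0.61)]
guide_mid call [([281.5, 196.5], 0.7)]
guide_mid call [([281.5, 189.7], 0.77)]
rod call [([156.2, 168.5], 0.49), ([291.9, 132.2], 0.47)]
rod call [([155.0, 168.9], 0.74), ([290.6, 130.8], 0.61), ([230.8, 143.3], 0.48), ([281.8, 190.8], 0.16)]
rack call [([242.1, 148
[... 1064 characters left out ...]
165.0], 0.81), ([260.5, 202.2], 0.5)]
guide_mid call [([127.0, 198.4], 0.72), ([189.4, 252.0], 0.62), ([267.6, 171.2], 0.55)]
rod call [([127.8, 97.8], 0.86), ([130.3, 311.9], 0.75), ([124.0, 209.8], 0.7), ([265.6, 168.5], 0.45)]
rod call [([126.1, 99.3], 0.92), ([129.1, 314.1], 0.67), ([125.4, 194.0], 0.62)]
rack call [([131.7, 185.1], 0.75), ([266.6, 175.3], 0.51)]
rack call [([130.8, 187.1], 0.96)]
fixture call [([264.8, 178.4], 0.59)]
fixture call [([265.6, 179.0], 0.59)]
bin call [([381.5, 177.9], 0.71)]
bin call [([380.1, 179.3], 0.93), ([337.2, 105.3], 0.55), ([264.3, 176.6], 0.4)]
1.7 [0.22390743 0.6101988  0.2502577 ] [ 1.74935596e-01  9.84579878e-01 -3.27365767e-05 -2.93323296e-05]
```

View pics/side0.png

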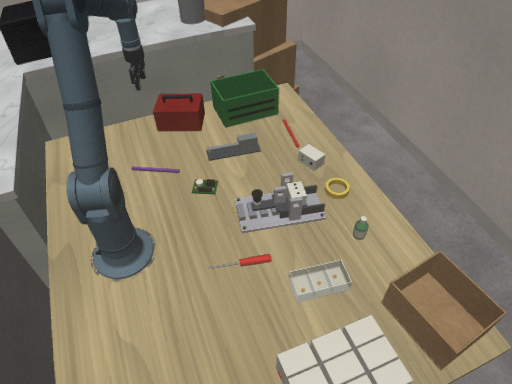

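View pics/top0.png

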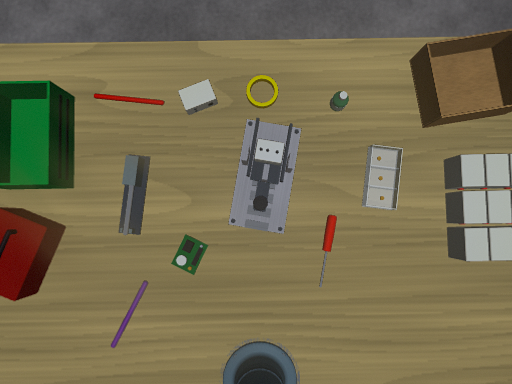

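Run:
```python
import cv2
a=cv2.imread('pics/side0.png');cv2.imwrite('pics/side0z.png',cv2.resize(a[120:260,180:380],None,fx=4,fy=4,interpolation=cv2.INTER_CUBIC))
a=cv2.imread('pics/top0.png');cv2.imwrite('pics/top0z.png',cv2.resize(a[120:260,110:310],None,fx=4,fy=4,interpolation=cv2.INTER_CUBIC))
```

```text
(no output)
```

View pics/side0z.png

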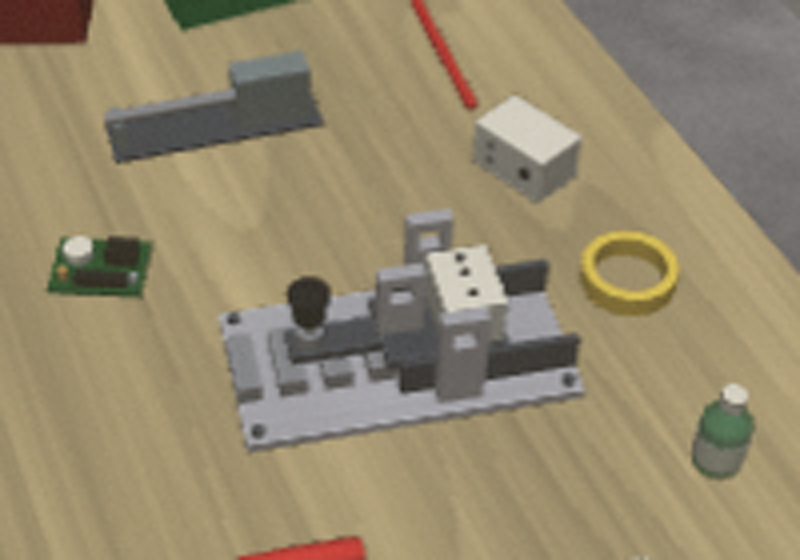

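View pics/top0z.png

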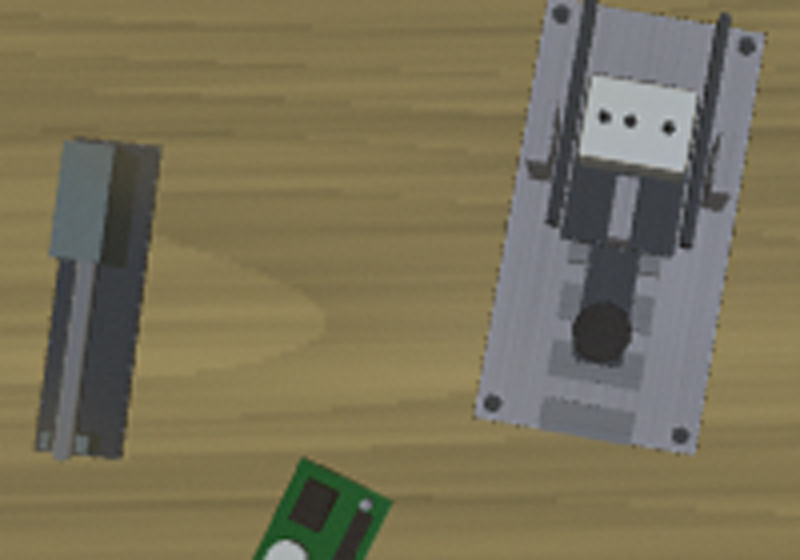

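```bash
cat > h.py <<'E'
import numpy as np,cv2
from bench import *
from scipy.optimize import least_squares
P={c:camera_params(c) for c in("side","top")}
def proj(c,X):
    p=P[c];X=np.atleast_2d(X).astype(float);T=p["camera_from_world"]
    return cv2.projectPoints(X,cv2.Rodrigues(T[:3,:3])[0],T[:3,3],p["K"],p["dist_coeffs"])[0][:,0]
def ray(c,uv):
    p=P[c];T=p["camera_from_world"];n=cv2.undistortPoints(np.array([[uv]],float),p["K"],p["dist_coeffs"])[0,0]
    d=T[:3,:3].T@np.array([n[0],n[1],1]);o=-T[:3,:3].T@T[:3,3];return o,d/np.linalg.norm(d)
def tri(a,b):
    (o1,d1),(o2,d2)=ray("side",a),ray("top",b)
    s=np.linalg.lstsq(np.stack([d1,-d2],1),o2-o1,rcond=None)[0]
    A,B=o1+d1*s[0],o2+d2*s[1];return (A+B)/2,np.linalg.norm(A-B)
def W(pose,X):
    X=np.atleast_2d(X)/1000.;x,y,a,z=pose;c,s=np.cos(a),np.sin(a)
    return np.c_[x+c*X[:,0]-s*X[:,1],y+s*X[:,0]+c*X[:,1],X[:,2]+z]
E
cat > fit.py <<'E'
from h import *
zs=lambda u,v:((u+.5)/4-.5+180,(v+.5)/4-.5+120)
zt=lambda u,v:((u+.5)/4-.5+110,(v+.5)/4-.5+120)
fx=[("top",zt(694,451),(-150,-78,12)),("top",zt(474,417),(-150,78,12)),("top",zt(766,34),(150,-78,12)),
("side",zs(221,316),(-150,78,12)),("side",zs(248,439),(-150,-78,12)),("side",zs(581,376),(150,-78,12)),
("side",zs(430,240),(40,53,90)),("side",zs(402,297),(0,-7,90)),("side",zs(464,342),(40,-67,90)),
("top",zt(601,332),(-80,0,105)),("side",zs(309,287),(-80,0,105))]
rk=[("top",zt(68,142),(80,17,66)),("top",zt(117,144),(80,-17,66)),("top",zt(103,260),(2,-17,66)),("top",zt(50,256),(2,17,66)),
("top",zt(160,146),(90,-30,6)),("top",zt(123,457),(-130,-30,6)),("top",zt(36,450),(-130,30,6)),
("side",zs(116,160),(-130,-30,6)),("side",zs(322,124),(90,-30,6)),("side",zs(231,69),(2,17,66)),("side",zs(307,57),(80,17,66)),("side",zs(310,70),(80,-17,66)),("side",zs(236,85),(2,-17,66))]
for n,L,p0 in(("fixture",fx,(.53,0,-.15,0)),("rack",rk,(.55,.35,-.1,0))):
    def res(p,L=L):return np.concatenate([proj(c,W(p,X))[0]-uv for c,uv,X in L])
    def rr(p,L=L):return np.r_[res(p,L),p[3]*200]
    r=least_squares(rr,p0,loss="soft_l1");print(n,np.round(r.x,4));print(np.round(res(r.x).reshape(-1,2),1).tolist())
zs_=zs
print("knob",tri(zs(309,287),zt(601,332)))
print("rodend",tri(zs(110,118),zt(62,452)))
print("hoodface rod",tri(zs(232,92),zt(86,260)))
E
python3 fit.py
```

```text
fixture [ 0.5539 -0.0253 -0.1883 -0.002 ]
[[0.1, 1.1], [-0.4, 0.1], [-0.3, -0.3], [-0.5, -1.2], [-0.2, 1.2], [1.3, 2.9], [0.2, -0.3], [0.2, -0.7], [0.6, -0.9], [0.0, 0.1], [-0.1, 0.9]]
rack [ 0.53    0.3368 -0.1281 -0.0053]
[[-0.4, -0.4], [0.0, 0.5], [-0.2, 0.4], [0.3, 0.1], [0.5, 0.1], [-0.2, 0.4], [0.1, -0.2], [0.2, 0.4], [0.9, -0.2], [-0.2, -1.0], [-0.8, -1.3], [0.6, 0.5], [0.4, 0.0]]
knob (array([ 0.47548474, -0.01026624,  0.10711946]), np.float64(0.00023191562763181394))
rodend (array([0.40331341, 0.3554742 , 0.03163121]), np.float64(0.0006055920441248965))
hoodface rod (array([0.53132277, 0.33816592, 0.03734859]), np.float64(0.0037245311606972373))
```

```bash
cat > ov.py <<'E'
from h import *
import sys
def box(x0,x1,y0,y1,z0,z1):
    c=np.array([(x,y,z) for x in(x0,x1) for y in(y0,y1) for z in(z0,z1)],float)
    e=[(i,j) for i in range(8) for j in range(i+1,8) if bin(i^j).count("1")==1]
    return c,e
def draw(cam,img,out,crop,f,fp,rp,car=0):
    u0,v0,w,h=crop
    im=cv2.resize(img[v0:v0+h,u0:u0+w],None,fx=f,fy=f,interpolation=cv2.INTER_CUBIC)
    B=[(fp,(-150,150,-78,78,0,12)),(fp,(20,60,53,67,12,112)),(fp,(20,60,-67,-53,12,112)),(fp,(car-20,car+20,-7,7,44,112)),
       (fp,(30,50,53,67,80,100)),(fp,(30,50,-67,-53,80,100)),(fp,(car-10,car+10,-7,7,80,100)),
       (rp,(2,80,-17,17,6,66)),(rp,(-130,90,-30,30,0,6)),(rp,(-128,2,-7,7,30,44))]
    for p,b in B:
        c,e=box(*b);q=(proj(cam,W(p,c))-[u0,v0]+.5)*f
        for i,j in e:cv2.line(im,tuple(int(t*8) for t in q[i]),tuple(int(t*8) for t in q[j]),(0,255,255),1,cv2.LINE_AA,3)
    t=np.linspace(0,6.28,40)
    for z,r in((105,19),):
        q=(proj(cam,W(fp,np.c_[car-80+r*np.cos(t),r*np.sin(t),0*t+z]))-[u0,v0]+.5)*f
        cv2.polylines(im,[(q*8).astype(int)],True,(0,255,0),1,cv2.LINE_AA,3)
    cv2.imwrite(out,im)
E
python3 - <<'E'
from ov import *
fp=(.5539,-.0253,-.1883,-.002);rp=(.53,.3368,-.1281,-.003)
s=cv2.imread('pics/side0.png');t=cv2.imread('pics/top0.png')
draw("side",s,"pics/os0.png",(230,168,102,66),7.5,fp,rp)
draw("top",t,"pics/ot0.png",(225,115,80,120),5,fp,rp)
draw("side",s,"pics/or0.png",(200,128,70,40),7,fp,rp)
draw("top",t,"pics/ort0.png",(112,148,45,92),6,fp,rp)
a=cv2.imread('pics/or0.png');b=cv2.imread('pics/ort0.png')
E
```

```text
(no output)
```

View pics/os0.png

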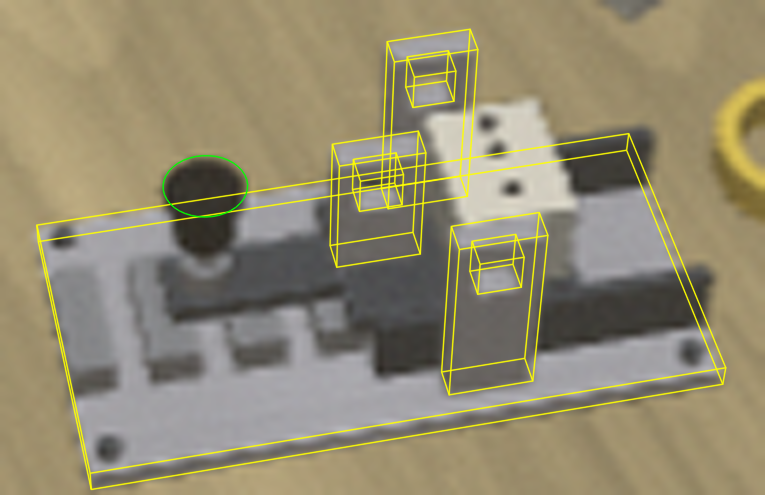

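View pics/ot0.png

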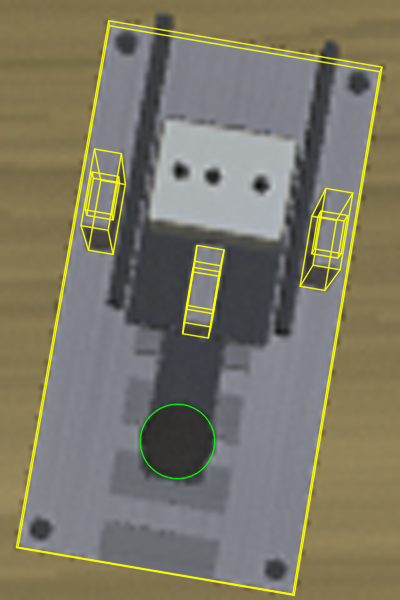

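View pics/or0.png

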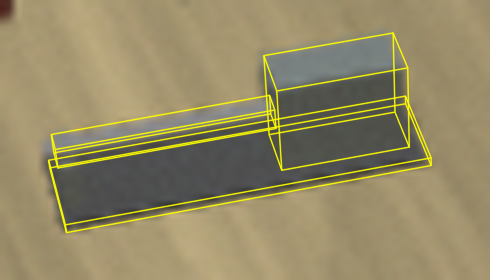

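View pics/ort0.png

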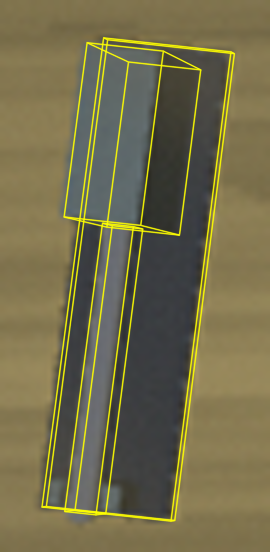

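Run:
```python
from ov import *
t=cv2.imread('pics/top0.png')
cv2.imwrite('pics/rodz.png',cv2.resize(t[178:240,115:150],None,fx=9,fy=9,interpolation=cv2.INTER_CUBIC))
# intensity profile rows
g=t.astype(int)
for v in range(188,238,4): print(v,[int(x) for x in g[v,118:142].mean(1)])
rp=(.53,.3368,-.1281,0)
print(proj("top",W(rp,[(-128,0,37),(-60,0,37),(0,0,37)])))
```

```text
188 [116, 115, 117, 115, 118, 114, 71, 61, 62, 58, 62, 109, 107, 109, 109, 80, 50, 62, 61, 60, 62, 61, 62, 63]
192 [106, 105, 104, 105, 104, 87, 59, 62, 60, 63, 90, 108, 107, 109, 98, 58, 60, 59, 60, 60, 59, 62, 61, 60]
196 [110, 110, 112, 112, 108, 71, 60, 62, 61, 67, 110, 108, 107, 108, 84, 48, 61, 60, 61, 60, 62, 61, 62, 60]
200 [117, 117, 115, 117, 93, 60, 63, 59, 64, 91, 110, 108, 109, 98, 58, 60, 61, 59, 61, 60, 59, 61, 63, 60]
204 [119, 116, 119, 113, 72, 62, 63, 62, 68, 111, 109, 109, 108, 83, 51, 61, 60, 60, 61, 62, 59, 59, 61, 61]
208 [125, 124, 122, 102, 63, 64, 63, 66, 94, 109, 108, 108, 96, 54, 62, 63, 60, 61, 61, 62, 62, 62, 62, 60]
212 [122, 124, 120, 74, 65, 64, 62, 74, 109, 108, 108, 107, 80, 59, 64, 62, 61, 60, 63, 62, 61, 60, 61, 59]
216 [111, 109, 94, 64, 67, 68, 69, 92, 110, 106, 110, 96, 53, 63, 63, 61, 63, 61, 62, 62, 61, 62, 60, 59]
220 [110, 109, 86, 67, 70, 67, 77, 111, 108, 108, 106, 78, 64, 63, 62, 63, 63, 61, 62, 62, 61, 61, 60, 62]
224 [113, 80, 69, 69, 68, 77, 110, 110, 108, 109, 92, 58, 65, 68, 63, 66, 64, 63, 64, 63, 64, 63, 62, 67]
228 [109, 74, 93, 99, 87, 83, 110, 107, 109, 104, 79, 72, 61, 63, 57, 58, 62, 62, 65, 65, 64, 61, 61, 95]
232 [97, 77, 83, 88, 84, 104, 109, 109, 108, 94, 80, 105, 103, 87, 55, 57, 59, 63, 66, 66, 65, 60, 73, 119]
236 [108, 109, 108, 107, 108, 108, 108, 107, 108, 109, 108, 109, 110, 106, 107, 110, 107, 109, 109, 109, 107, 108, 109, 107]
[[125.30346357 232.89712219]
 [128.58112684 207.76828621]
 [131.44669268 185.76359563]]
```

View pics/rodz.png

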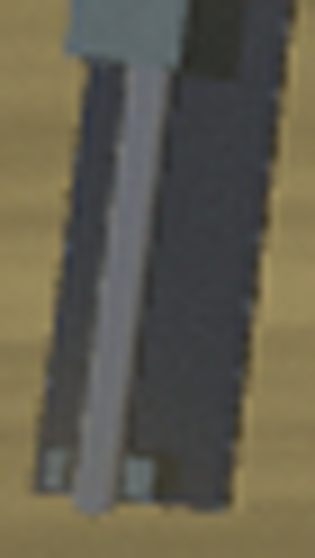

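```bash
cat >> h.py <<'E'
FP=(.5539,-.0253,-.1883,0);RP=(.53,.3368,-.1281,0)
def qd(psi):
    th=(psi+np.pi/2)/2;return [float(np.cos(th)),float(np.sin(th)),0.,0.]
def F(x,y,z):return W(FP,(x,y,z))[0].tolist()
def R(x,y,z):return W(RP,(x,y,z))[0].tolist()
def st(m=""):print(m,"t",round(read_time_s(),2),"p",np.round(read_eef_pos(),4),"F",np.round(read_ft_force(),1),"gap",round(read_finger_gap(),4))
E
python3 - <<'E'
from h import *
a=FP[2]
print(read_qpos())
for n,p,psi in[("knob",F(-80,0,86),np.pi/2+a),("rod",R(-70,0,37),np.pi/2+RP[2]),("rod2",R(-160,0,45),np.pi/2+RP[2]),("ins0",F(40,230,90),a),("ins1",F(40,80,90),a)]:
  for k in(0,np.pi,-np.pi):
    q=inverse_kinematics(p,qd(psi+k));print(n,round(k,2),np.round(p,3),None if q is None else np.round(q,2))
E
```

```text
[-1.31685268  0.38290502  0.04388519  1.5979172  -0.0179248   1.1612348
 -0.04988664]
knob 0 [ 0.475 -0.01   0.086] [-0.63  0.34  0.63  2.16 -0.3   0.73  1.59]
knob 3.14 [ 0.475 -0.01   0.086] [-0.8   0.39  0.84  2.16 -0.43  0.75 -1.43]
knob -3.14 [ 0.475 -0.01   0.086] [-0.8   0.39  0.84  2.16 -0.43  0.75 -1.43]
rod 0 [0.461 0.346 0.037] [-0.82  0.52  0.13  1.92 -0.1   0.71  0.81]
rod 3.14 [0.461 0.346 0.037] [-1.18  0.59  0.57  1.93 -0.46  0.75 -2.04]
rod -3.14 [0.461 0.346 0.037] [-1.18  0.59  0.57  1.93 -0.46  0.75 -2.04]
rod2 0 [0.371 0.357 0.045] [-0.93  0.42  0.1   2.06 -0.07  0.66  0.65]
rod2 3.14 [0.371 0.357 0.045] [-1.32  0.48  0.55  2.08 -0.39  0.69 -2.21]
rod2 -3.14 [0.371 0.357 0.045] [-1.32  0.48  0.55  2.08 -0.39  0.69 -2.21]
ins0 0 [0.636 0.193 0.09 ] [-0.82  0.66  0.62  1.69 -0.46  0.94 -0.2 ]
ins0 3.14 [0.636 0.193 0.09 ] [-0.37  0.58  0.01  1.67 -0.01  0.89  2.6 ]
ins0 -3.14 [0.636 0.193 0.09 ] [-0.37  0.58  0.01  1.67 -0.01  0.89  2.6 ]
ins1 0 [0.608 0.046 0.09 ] [-0.64  0.57  0.63  1.84 -0.43  0.87  0.01]
ins1 3.14 [0.608 0.046 0.09 ] [ 0.74  0.93 -1.25  1.77  0.96  1.2   2.15]
ins1 -3.14 [0.608 0.046 0.09 ] [ 0.74  0.93 -1.25  1.77  0.96  1.2   2.15]
```

```bash
python3 - <<'E'
from h import *
q=qd(np.pi/2+FP[2])
move_ptp(F(-80,0,180),q); st("above")
movel(F(-80,0,86),speed=.1); st("at")
for c in("side","top"): cv2.imwrite(f"pics/k_{c}.png",read_camera(c)[:,:,::-1])
E
python3 - <<'E'
import cv2,numpy as np
a=cv2.imread('pics/k_side.png')[120:250,200:340];b=cv2.imread('pics/k_top.png')[120:250,200:330]
cv2.imwrite('pics/k1.png',cv2.resize(np.hstack([a,b]),None,fx=2.9,fy=2.9,interpolation=cv2.INTER_CUBIC))
E
```

```text
above t 4.09 p [ 0.4757 -0.0092  0.1801] F [ 0.6  0.3 -0.2] gap 0.0857
at t 5.18 p [ 0.476  -0.0104  0.0865] F [0.  0.2 0.8] gap 0.0853
```

View pics/k1.png

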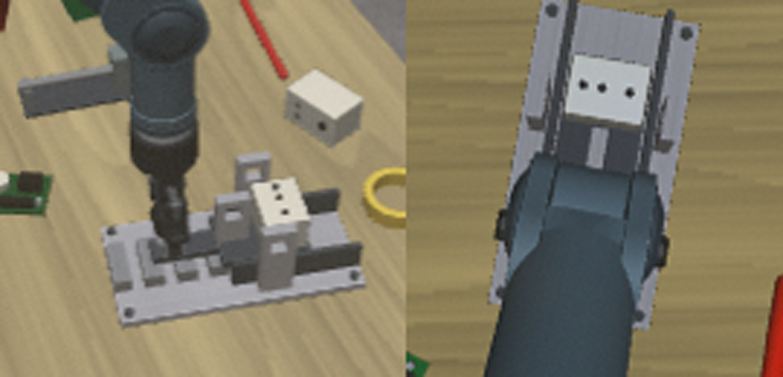

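The side picture shows the fingers straddling the knob at about (258,200), clear of the guide plates.

```bash
python3 - <<'E'
from h import *
move_gripper(0.0,70); st("grip")
p=np.array(read_eef_pos())
movel((p+[0,0,.0195]).tolist(),speed=.04); st("lift")
d=np.array(F(1000,0,0))-np.array(F(0,0,0))
p1=p+[0,0,.0195]+0.040*d; 
movel((p+[0,0,.0195]+.02*d).tolist(),speed=.04); st("half")
movel(p1.tolist(),speed=.04); st("moved")
cv2.imwrite("pics/m_side.png",read_camera("side")[:,:,::-1])
E
python3 - <<'E'
import cv2
a=cv2.imread('pics/m_side.png')[130:240,200:350]
cv2.imwrite('pics/m1.png',cv2.resize(a,None,fx=5,fy=5,interpolation=cv2.INTER_CUBIC))
E
```

```text
grip t 5.81 p [ 0.4756 -0.0102  0.0864] F [-0.4  0.7  6.2] gap 0.0357
lift t 6.46 p [ 0.4741 -0.0099  0.1052] F [  1.2   1.7 -11. ] gap 0.0356
half t 7.11 p [ 0.4966 -0.0143  0.1063] F [  0.9   1.2 -12.9] gap 0.0361
moved t 7.76 p [ 0.5162 -0.018   0.1063] F [  0.7  -0.1 -11.9] gap 0.036
```

View pics/m1.png

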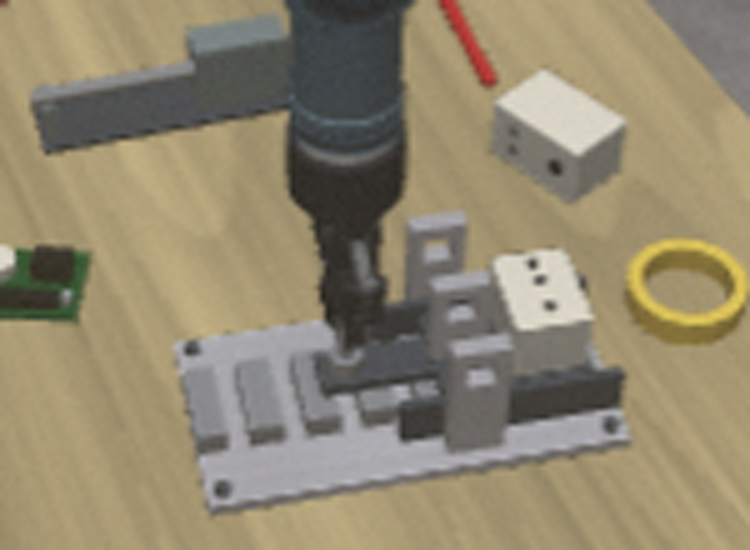

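The carriage has moved and its guide is between the two fixed ones. Next I lower the pin and release.

```bash
python3 - <<'E'
from h import *
p=np.array(read_eef_pos());t=np.array(F(-40,0,86));print(p-t)
p2=np.array(F(-40,0,93));p2[:2]=p[:2]
movel(p2.tolist(),speed=.03); st("low1")
p2[2]=.0862
movel(p2.tolist(),speed=.03); st("low2")
move_gripper(.085); st("open"); pause(.2)
p3=p2.copy();p3[2]=.2
movel(p3.tolist(),speed=.15)
move_ptp(R(-75,0,150),qd(np.pi/2+RP[2])); st("rack")
for c in("side","top"): cv2.imwrite(f"pics/n_{c}.png",read_camera(c)[:,:,::-1])
E
python3 - <<'E'
from ov import *
fp=(.5539,-.0253,-.1883,-.002);rp=(.53,.3368,-.1281,-.003)
draw("side",cv2.imread('pics/n_side.png'),"pics/os1.png",(230,168,102,66),7.5,fp,rp,40)
draw("top",cv2.imread('pics/n_top.png'),"pics/ot1.png",(225,115,80,120),5,fp,rp,40)
cv2.imwrite("pics/n1.png",np.hstack([cv2.resize(cv2.imread('pics/n_side.png')[165:240,230:335],(735,525),interpolation=cv2.INTER_CUBIC)]))
E
```

```text
[ 0.00158001 -0.00020026  0.02037924]
low1 t 8.39 p [ 0.5161 -0.018   0.0928] F [  0.2  -0.5 -10.1] gap 0.0359
low2 t 8.77 p [ 0.5162 -0.018   0.0866] F [-3.2  0.2 -1.1] gap 0.0362
open t 9.31 p [ 0.5166 -0.0181  0.0864] F [0.4 0.1 0.1] gap 0.085
rack t 11.81 p [0.457  0.3441 0.1502] F [-0.9 -1.5  0.6] gap 0.0847
```

View pics/os1.png

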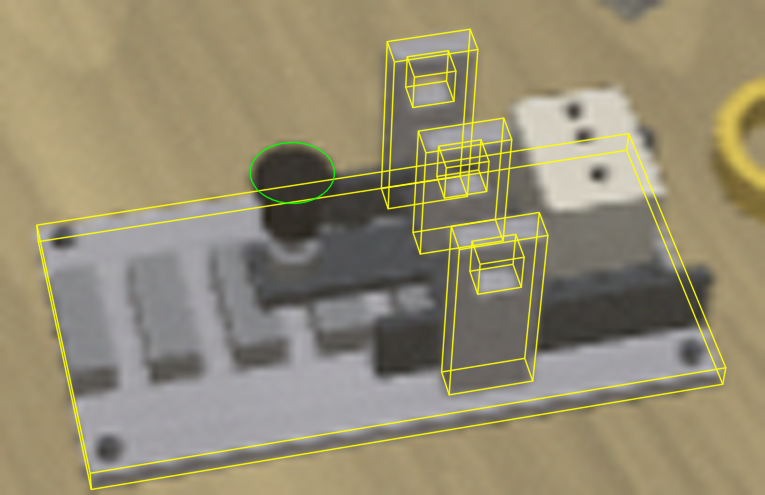

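View pics/ot1.png

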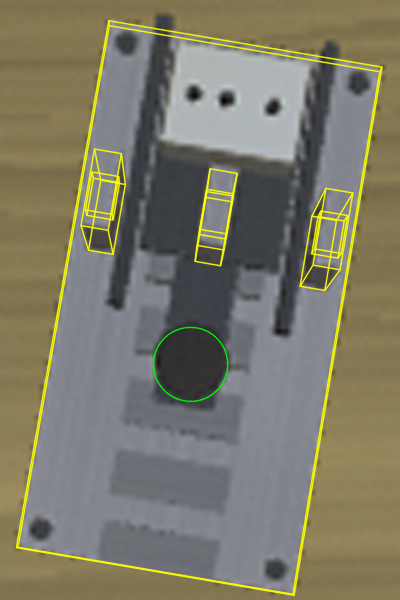

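View pics/n1.png

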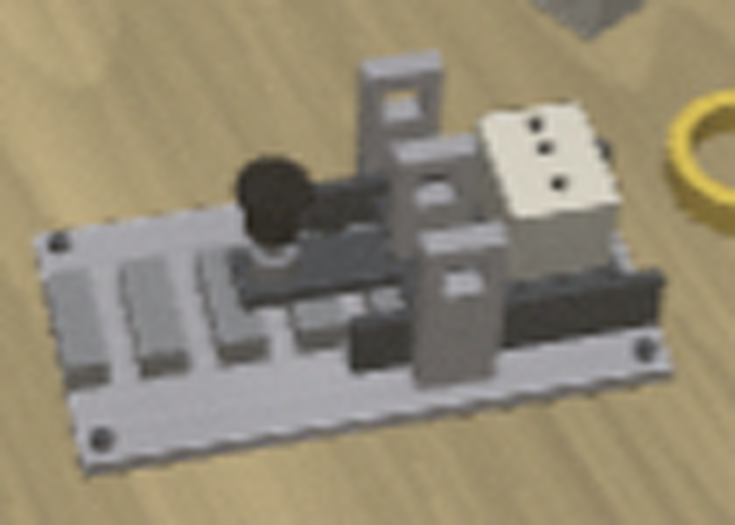

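View pics/n_top.png

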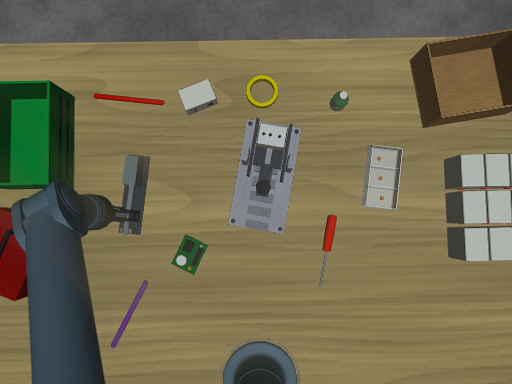

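Side and top views: carriage in the 0.040 notch (mid guide near px (291,191) matches the model), and the knob cap matches the down height. Now the rod.

```bash
python3 - <<'E'
from h import *
q=qd(np.pi/2+RP[2])
movel(R(-75,0,37.5),q,speed=.12); st("down")
move_gripper(0.0,70); st("grip")
p=np.array(read_eef_pos())
movel((p+[0,0,.006]).tolist(),speed=.05); st("lift")
a=RP[2]
movel((p+[-.095*np.cos(a),-.095*np.sin(a),.006]).tolist(),speed=.1); st("drawn")
movel((p+[-.095*np.cos(a),-.095*np.sin(a),.10]).tolist(),speed=.12); st("up")
for c in("side","top"): cv2.imwrite(f"pics/r_{c}.png",read_camera(c)[:,:,::-1])
E
python3 - <<'E'
import cv2,numpy as np
a=cv2.imread('pics/r_side.png')[90:230,110:290];b=cv2.imread('pics/r_top.png')[130:270,60:200]
cv2.imwrite('pics/r1.png',cv2.resize(np.hstack([a,b]),None,fx=2.4,fy=2.4,interpolation=cv2.INTER_CUBIC))
E
```

```text
down t 13.0 p [0.4564 0.3468 0.0383] F [ 0.9  0.1 -0.6] gap 0.0853
grip t 13.67 p [0.4557 0.3467 0.0378] F [-1.2  1.2  2.3] gap 0.0116
lift t 13.94 p [0.4557 0.3467 0.044 ] F [ 0.6 -0.1 -0.5] gap 0.0123
drawn t 15.04 p [0.3644 0.3586 0.0453] F [-2.6  0.1 -2.2] gap 0.0116
up t 15.97 p [0.3604 0.3584 0.137 ] F [ 0.2  0.6 -2.2] gap 0.0117
```

View pics/r1.png

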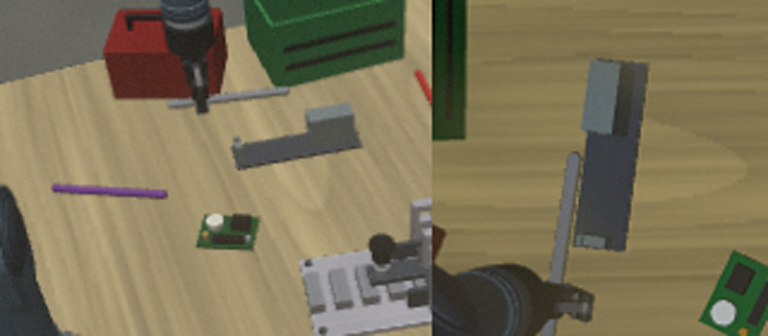

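Run:
```python
import cv2
a=cv2.imread('pics/r_side.png')[115:150,170:240];b=cv2.imread('pics/r_top.png')[185:280,90:140]
cv2.imwrite('pics/r2.png',cv2.resize(a,None,fx=11,fy=11,interpolation=cv2.INTER_CUBIC))
cv2.imwrite('pics/r3.png',cv2.resize(b,None,fx=6,fy=6,interpolation=cv2.INTER_CUBIC))
```

```text
(no output)
```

View pics/r2.png

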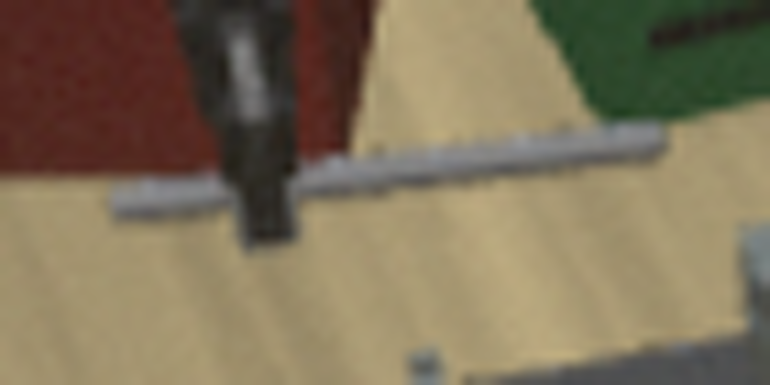

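View pics/r3.png

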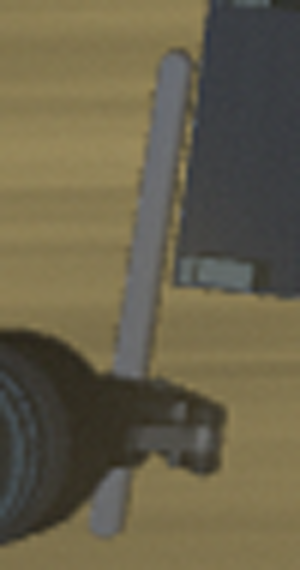

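```bash
cat > rodpose.py <<'E'
from h import *
# ends in px incl. full end -> fit rod line given TCP
def fit(sA,sB,tA,tB,c0,dir0):
    A,ea=tri(sA,tA);B,eb=tri(sB,tB);print("lead",np.round(A,4),"trail",np.round(B,4),"err",ea,eb,"len",np.linalg.norm(A-B));return A,B
E
python3 - <<'E'
from rodpose import *
s=lambda u,v:((u+.5)/11-.5+170,(v+.5)/11-.5+115)
t=lambda u,v:((u+.5)/6-.5+90,(v+.5)/6-.5+185)
A,B=fit(s(664,138),s(113,203),t(177,50),t(105,536),0,0)
T=np.array([.3604,.3584,.137])
d=(A-B)/np.linalg.norm(A-B);print(d,np.arctan2(d[1],d[0]),"lead-tcp",(A-T)@d,"tcp-trail",(T-B)@d)
for X in(A,B):print((X-T)-((X-T)@d)*d)
E
```

```text
lead [0.5045 0.3419 0.122 ] trail [0.308  0.3647 0.1374] err 0.0029922413250292623 0.0004944550152034203 len 0.19838344072674227
[ 0.99032906 -0.11500693 -0.07759996] -0.1156121482295957 lead-tcp 0.1457560185335174 tcp-trail 0.05262742219322486
[-0.00025817  0.00025298 -0.0036697 ]
[-0.00025817  0.00025298 -0.0036697 ]
```

Run:
```python
from h import *
T=np.array([.3604,.3584,.137])
s=lambda u,v:((u+.5)/11-.5+170,(v+.5)/11-.5+115)
t=lambda u,v:((u+.5)/6-.5+90,(v+.5)/6-.5+185)
print("obs side",s(664,138),s(113,203),"top",t(177,50),t(105,536))
obs=np.array([s(664,138),s(113,203),t(177,50),t(105,536)])
for pitch in(0,.03,.06,.09):
  for dz in(0,-.004):
    d=np.array([np.cos(-.128)*np.cos(pitch),np.sin(-.128)*np.cos(pitch),-np.sin(pitch)])
    E=[T+[0,0,dz]+.147*d,T+[0,0,dz]-.053*d]
    pr=np.r_[proj("side",E),proj("top",E)]
    print(pitch,dz,np.round(pr-obs,1).tolist())
```

```text
obs side (229.9090909090909, 127.0909090909091) (179.8181818181818, 133.0) top (119.08333333333333, 192.91666666666666) (107.08333333333333, 273.9166666666667)
0 0 [[0.7, -2.9], [0.0, 0.0], [-1.3, -0.5], [-0.2, 0.2]]
0 -0.004 [[0.8, -2.0], [0.2, 0.9], [-0.8, -0.4], [0.4, -0.1]]
0.03 0 [[0.8, -2.0], [-0.1, -0.3], [-0.7, -0.3], [-0.4, 0.2]]
0.03 -0.004 [[0.9, -1.1], [0.1, 0.5], [-0.2, -0.3], [0.2, 0.0]]
0.06 0 [[0.8, -1.0], [-0.1, -0.6], [-0.1, -0.2], [-0.6, 0.3]]
0.06 -0.004 [[0.9, -0.2], [0.1, 0.2], [0.4, -0.1], [-0.0, 0.1]]
0.09 0 [[0.8, -0.1], [-0.1, -1.0], [0.4, 0.1], [-0.9, 0.4]]
0.09 -0.004 [[0.9, 0.7], [0.0, -0.1], [1.0, 0.2], [-0.3, 0.1]]
```

```bash
cat >> h.py <<'E'
from scipy.spatial.transform import Rotation as Ro
def qt(psi,delta,d):
    n=np.cross(d,[0,0,1.]);return (Ro.from_rotvec(delta*n)*Ro.from_quat(qd(psi))).as_quat().tolist()
DI=np.array([np.sin(FP[2]),-np.cos(FP[2]),0])  # fixture -y
E
python3 - <<'E'
from h import *
move_gripper(0.0,110); st("tight")
p=np.array(read_eef_pos());p[2]=.2
movel(p.tolist(),speed=.15)
q=qt(FP[2],.07,DI)
move_ptp(F(40,245,170),q); st("pre")
movel(F(40,245,92),q,speed=.12); pause(.2); st("low")
for c in("side","top"): cv2.imwrite(f"pics/i_{c}.png",read_camera(c)[:,:,::-1])
E
python3 - <<'E'
import cv2,numpy as np
a=cv2.imread('pics/i_side.png')[110:220,230:370];b=cv2.imread('pics/i_top.png')[110:220,150:310]
cv2.imwrite('pics/i1.png',cv2.resize(a,None,fx=5.5,fy=5.4,interpolation=cv2.INTER_CUBIC))
cv2.imwrite('pics/i2.png',cv2.resize(b,None,fx=5,fy=5,interpolation=cv2.INTER_CUBIC))
E
```

```text
tight t 16.29 p [0.3614 0.3585 0.1373] F [-0.4 -1.  -1.3] gap 0.0105
pre t 18.07 p [0.6379 0.2095 0.169 ] F [ 0.1 -0.2 -1. ] gap 0.0107
low t 19.07 p [0.6399 0.208  0.0932] F [ 0.5  0.4 -1.5] gap 0.0106
```

View pics/i1.png

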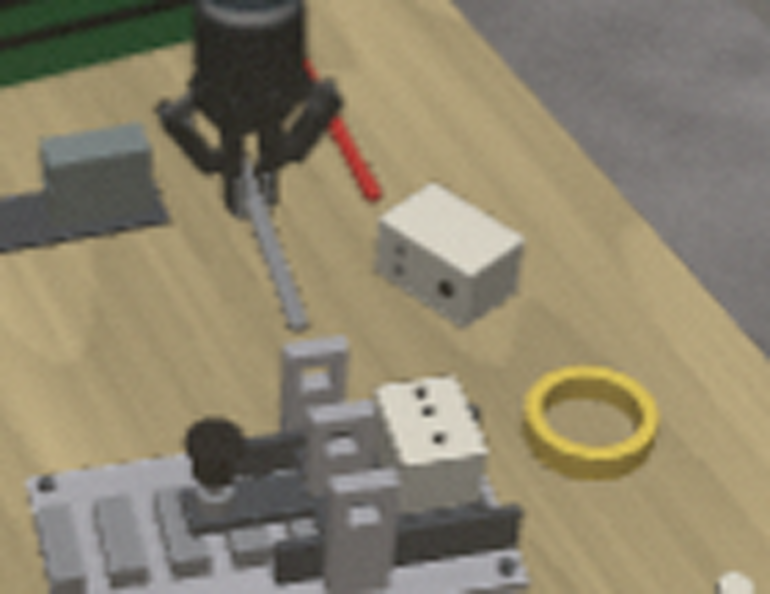

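View pics/i2.png

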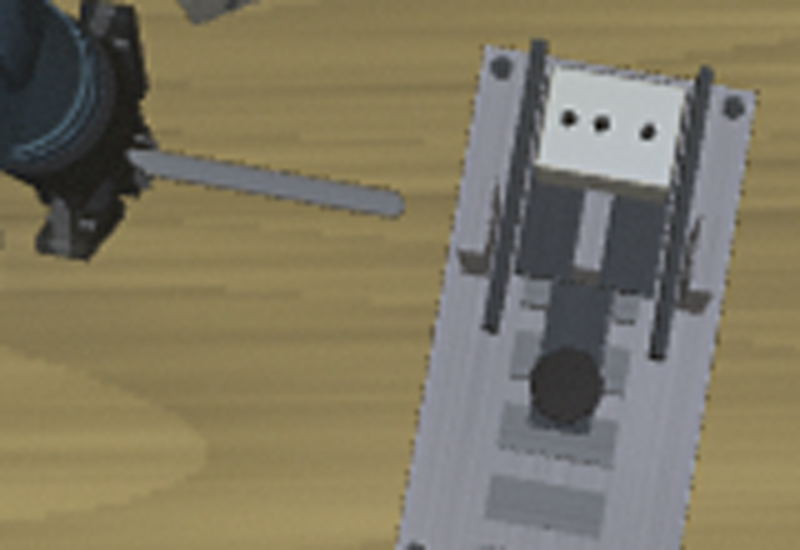

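Run:
```python
from h import *
fp=(.5539,-.0253,-.1883,-.002)
for c,crop,f,img,o in(("side",(255,130,60,70),8,"pics/i_side.png","pics/i3.png"),("top",(170,130,110,50),7,"pics/i_top.png","pics/i4.png")):
    im=cv2.imread(img);u0,v0,w,h=crop
    im=cv2.resize(im[v0:v0+h,u0:u0+w],None,fx=f,fy=f,interpolation=cv2.INTER_CUBIC)
    L=[[(40+dx,y,90+dz) for y in np.linspace(-67,260,30)] for dx,dz in((0,0),(7,0),(-7,0),(0,7),(0,-7))]
    for k,l in enumerate(L):
        if k>2 and c=="top":continue
        if k in(1,2) and c=="side":continue
        q=(proj(c,W(fp,l))-[u0,v0]+.5)*f
        cv2.polylines(im,[(q*8).astype(int)],False,(0,255,255) if k else (0,0,255),1,cv2.LINE_AA,3)
    cv2.imwrite(o,im)
```

View pics/i3.png

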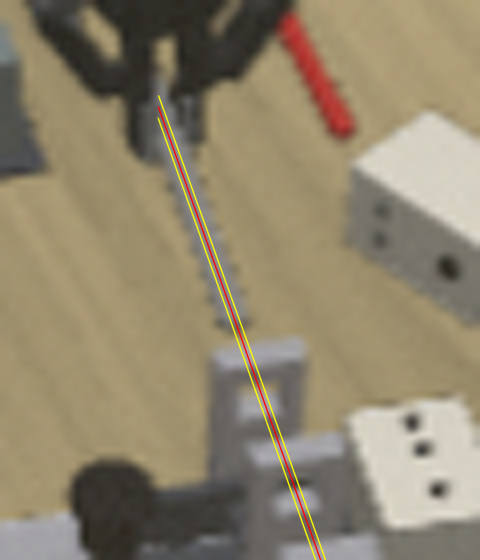

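View pics/i4.png

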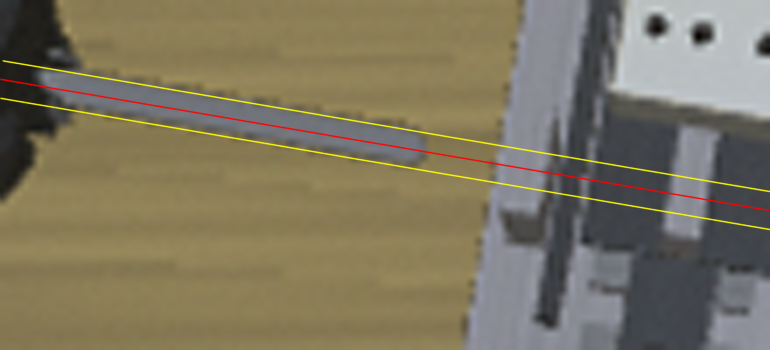

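```bash
cat > rl.py <<'E'
from h import *
def center_side(im,rows,lo,hi):
    out=[]
    for v in rows:
        r=im[v,lo:hi].astype(float); s=r.max(1)-r.min(1)   # saturation: wood high, grey low
        w=np.clip((45-s)/35,0,1); 
        out.append((v,w.sum(),(w*np.arange(lo,hi)).sum()/max(w.sum(),1e-6)))
    return out
E
python3 - <<'E'
from rl import *
s=cv2.imread('pics/i_side.png');t=cv2.imread('pics/i_top.png')
for v in range(148,172,3): print(v,[(int(x.max())-int(x.min())) for x in s[v,270:292]])
print()
for u in range(180,234,6): print(u,[(int(x.max())-int(x.min())) for x in t[138:158,u]])
E
```

```text
148 [44, 22, 8, 5, 6, 3, 4, 1, 10, 27, 47, 48, 53, 53, 52, 52, 52, 51, 50, 50, 48, 50]
151 [49, 54, 50, 49, 47, 34, 3, 3, 1, 23, 49, 52, 49, 48, 51, 53, 50, 51, 51, 50, 49, 48]
154 [47, 48, 51, 55, 52, 50, 34, 3, 3, 0, 23, 50, 52, 50, 49, 50, 50, 53, 53, 49, 52, 51]
157 [50, 50, 51, 48, 52, 53, 52, 38, 2, 3, 2, 19, 51, 50, 49, 50, 49, 49, 49, 51, 51, 51]
160 [48, 49, 51, 50, 48, 48, 52, 53, 42, 9, 2, 2, 14, 45, 50, 49, 50, 47, 49, 48, 49, 52]
163 [47, 49, 49, 49, 51, 49, 50, 50, 53, 47, 18, 2, 1, 9, 39, 50, 50, 50, 48, 48, 50, 50]
166 [52, 49, 50, 51, 49, 47, 48, 49, 49, 51, 45, 19, 0, 4, 8, 39, 51, 52, 50, 49, 50, 50]
169 [53, 52, 50, 51, 49, 50, 47, 48, 49, 48, 49, 45, 17, 2, 1, 15, 43, 51, 53, 54, 51, 50]

180 [4, 2, 2, 10, 10, 11, 1, 12, 41, 43, 52, 50, 49, 53, 54, 51, 53, 54, 55, 57]
186 [53, 55, 49, 3, 10, 10, 11, 1, 34, 54, 53, 52, 50, 53, 51, 54, 52, 53, 54, 56]
192 [53, 53, 55, 50, 4, 11, 10, 11, 3, 35, 53, 52, 51, 52, 53, 53, 53, 51, 54, 57]
198 [51, 53, 54, 60, 51, 4, 10, 11, 10, 3, 33, 52, 52, 53, 51, 53, 54, 53, 53, 55]
204 [53, 53, 55, 58, 57, 60, 8, 10, 9, 10, 5, 31, 53, 52, 52, 54, 55, 56, 55, 54]
210 [53, 55, 55, 57, 54, 55, 57, 8, 9, 10, 8, 5, 33, 52, 52, 54, 54, 56, 54, 53]
216 [51, 54, 55, 55, 56, 54, 54, 58, 9, 11, 10, 11, 6, 18, 53, 54, 55, 57, 58, 55]
222 [51, 53, 56, 56, 54, 54, 53, 55, 63, 10, 11, 9, 11, 5, 19, 52, 56, 55, 55, 52]
228 [52, 54, 57, 54, 54, 52, 51, 55, 58, 60, 8, 10, 11, 11, 5, 22, 51, 56, 55, 56]
```

```bash
cat >> rl.py <<'E'
def cen(sat,lo):
    w=np.clip((50-sat)/44.,0,1);return (w*np.arange(lo,lo+len(sat))).sum()/w.sum(),w.sum()
def sat(a):a=a.astype(float);return a.max(-1)-a.min(-1)
def rodline(S,T,fp=(.5539,-.0253,-.1883,-.002),x0=(40,90,0,0)):
    """S:[(u,v)] side pts, T:[(u,v)] top pts. fit fixture-frame x=a+c*(y-67)/100, z=b+d*(y-67)/100"""
    S=np.array(S);T=np.array(T)
    def res(p):
        out=[]
        for c,Q in(("side",S),("top",T)):
            ys=np.array([-67.,330.]);L=np.c_[p[0]+p[2]*(ys-67)/100,ys,p[1]+p[3]*(ys-67)/100]
            q=proj(c,W(fp,L));d=q[1]-q[0];n=np.array([-d[1],d[0]])/np.linalg.norm(d)
            out.append((Q-q[0])@n)
        return np.concatenate(out)
    r=least_squares(res,x0);return r.x,np.abs(r.fun).max(),np.sqrt(np.diag(np.linalg.inv(r.jac.T@r.jac)))*.15
E
python3 - <<'E'
from rl import *
s=cv2.imread('pics/i_side.png');t=cv2.imread('pics/i_top.png')
S=[(cen(sat(s[v,lo:lo+14]),lo)[0],v) for v in range(153,170) for lo in[int(round(270+7.5+(v-151)*.36))-7]]
T=[(u,cen(sat(t[lo:lo+14,u]),lo)[0]) for u in range(188,230,2) for lo in[int(round(143.5+(u-186)*.168))-7]]
print(S[::5],T[::6])
print(rodline(S,T))
E
```

```text
[(np.float64(277.7765957446808), 153), (np.float64(279.73626373626377), 158), (np.float64(281.7247191011236), 163), (np.float64(283.1055555555555), 168)] [(188, np.float64(143.6724890829694)), (200, np.float64(145.6282051282051)), (212, np.float64(147.61864406779662)), (224, np.float64(149.62711864406782))]
(array([42.14796699, 80.55014972, -0.19304601,  2.28183427]), np.float64(0.3049718944270244), array([0.75029664, 4.04579453, 0.78493725, 4.26362253]))
```

Run:
```python
from h import *
fp=(.5539,-.0253,-.1883,-.002)
s=cv2.imread('pics/i_side.png');t=cv2.imread('pics/i_top.png')
sa=lambda a:(a.astype(int).max(-1)-a.astype(int).min(-1))
print(sa(s[166:176,278:290]));print(sa(t[146:156,224:236]))
for sp in((284.3,171),(284.3,170.3),(284.3,171.7)):
    X,e=tri(sp,(230.4,151.0))
    c,sn=np.cos(fp[2]),np.sin(fp[2]);d=X-[fp[0],fp[1],fp[3]]
    print(np.round([c*d[0]+sn*d[1],-sn*d[0]+c*d[1],d[2]],4),e)
d=np.array(read_eef_pos())-[fp[0],fp[1],0];print(c*d[0]+sn*d[1],-sn*d[0]+c*d[1],d[2])
```

```text
[[49 51 45 19  0  4  8 39 51 52 50 49]
 [48 48 45 17  1  6  2 30 49 52 52 51]
 [48 50 49 37  4  4  1 20 50 49 52 52]
 [49 48 49 45 17  2  1 15 43 51 53 54]
 [48 50 50 46 18  6  7 19 42 50 50 52]
 [48 48 49 51 46 34 32 41 49 49 49 50]
 [49 47 47 50 50 50 49 52 47 35 27 25]
 [49 48 47 40 26 24 10  2  3  2  3  1]
 [48 49 46 22  4  3  3  5  3  4  5  4]
 [49 48 40 19  3  5  5  5  3  3  3  3]]
[[60 62 61 59 58 57 58 58 58 57 59 57]
 [22 34 44 46 60 59 56 57 56 57 56 57]
 [ 6  0  0  3  8 22 57 54 51 52 51 53]
 [ 9 11  9  8 10  1 32 51 49 47 46 47]
 [ 9 11  9  9 11 12  4 52 50 51 48 49]
 [11 11 12 11 11 12  1 53 50 50 50 51]
 [ 7  2  1  4  5  2 25 54 52 51 51 50]
 [52 51 35 34 22 35 52 53 52 50 51 50]
 [53 55 53 53 51 54 54 54 52 53 52 54]
 [55 55 55 56 56 57 54 55 53 53 54 54]]
[0.0405 0.0987 0.0882] 0.00033782055340093414
[0.0401 0.0983 0.092 ] 8.58955455353822e-06
[0.0409 0.0991 0.0843] 0.0006684501566834791
0.040484123188818076 0.24522003546368648 0.09280349700859829
```

Run:
```python
from h import *
fp=(.5539,-.0253,-.1883,-.002)
for sp in((283.5,169.0),(283.5,168.6)):
    X,e=tri(sp,(227.6,150.25))
    c,sn=np.cos(fp[2]),np.sin(fp[2]);d=X-[fp[0],fp[1],fp[3]]
    print(np.round([c*d[0]+sn*d[1],-sn*d[0]+c*d[1],d[2]],4),e)
```

```text
[0.04   0.106  0.0916] 0.001816205499346088
[0.0397 0.1058 0.0938] 0.0016259334187286585
```

```bash
cat >> h.py <<'E'
def fc(p):
    c,s=np.cos(FP[2]),np.sin(FP[2]);d=np.array(p)-[FP[0],FP[1],0];return np.array([c*d[0]+s*d[1],-s*d[0]+c*d[1],d[2]])*1000
def ff(f):
    c,s=np.cos(FP[2]),np.sin(FP[2]);return np.array([c*f[0]+s*f[1],-s*f[0]+c*f[1],f[2]])
def ins(y0,y1,x,z,q,step=8,speed=.05,lim=8):
    f0=ff(np.array(read_ft_force()))
    ys=np.r_[np.arange(y0,y1,-step)[1:],y1]
    for y in ys:
        movel(F(x,y,z),q,speed=speed);f=ff(np.array(read_ft_force()))-f0
        print("y",round(float(y)),np.round(fc(read_eef_pos()),1),np.round(f,1),"t",round(read_time_s(),2))
        if f[1]>lim or abs(f[0])>lim*1.5 or abs(f[2])>lim*1.5:print("STOP");return y
    return y1
E
python3 - <<'E'
from h import *
q=qt(FP[2],.07,DI)
ins(245,200,39.3,91.5,q)
for c in("side","top"): cv2.imwrite(f"pics/j_{c}.png",read_camera(c)[:,:,::-1])
E
python3 - <<'E'
import cv2,numpy as np
a=cv2.imread('pics/j_side.png')[140:220,255:315];b=cv2.imread('pics/j_top.png')[130:180,170:280]
cv2.imwrite('pics/j1.png',cv2.resize(a,None,fx=7.4,fy=7.4,interpolation=cv2.INTER_CUBIC))
cv2.imwrite('pics/j2.png',cv2.resize(b,None,fx=7,fy=7,interpolation=cv2.INTER_CUBIC))
E
```

```text
y 237 [ 39.4 235.8  91.6] [ 1.3  0.8 -0.9] t 19.48
y 229 [ 39.5 228.   91.6] [-0.4 -0.4  0.3] t 19.78
y 221 [ 39.4 220.1  91.6] [0.5 0.  0.5] t 20.09
y 213 [ 39.5 212.1  91.6] [0.6 0.1 0.1] t 20.4
y 205 [ 39.4 204.   91.6] [ 1.4  0.  -0.1] t 20.71
y 200 [ 39.4 199.3  91.6] [ 0.3 -0.2 -0.4] t 20.96
```

View pics/j1.png

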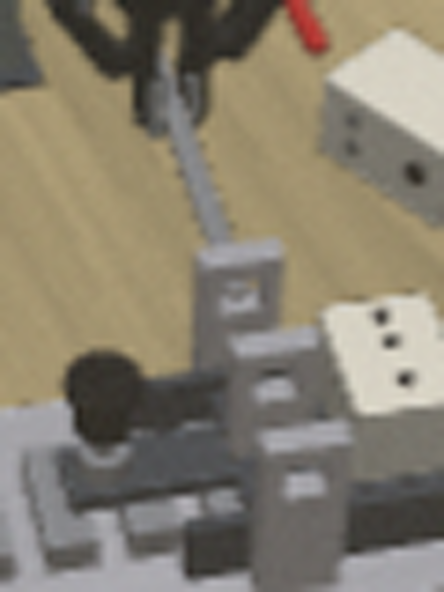

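View pics/j2.png

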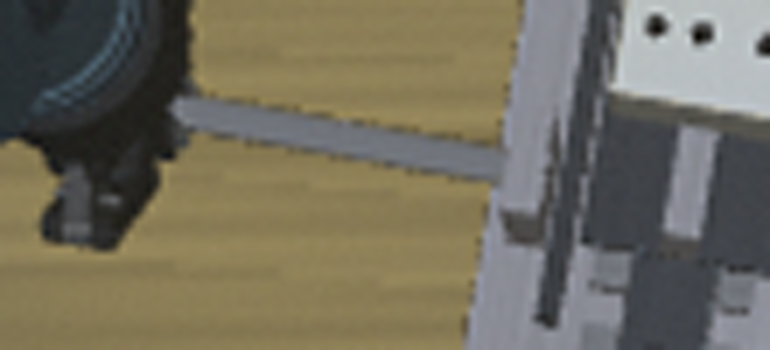

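```bash
python3 - <<'E'
from h import *
q=qt(FP[2],.07,DI)
ins(200,140,39.4,91.5,q,lim=6)
for c in("side",): cv2.imwrite(f"pics/l_{c}.png",read_camera(c)[:,:,::-1])
E
python3 - <<'E'
import cv2,numpy as np
a=cv2.imread('pics/l_side.png')[140:220,255:315]
cv2.imwrite('pics/l1.png',cv2.resize(a,None,fx=7.4,fy=7.4,interpolation=cv2.INTER_CUBIC))
E
```

```text
y 192 [ 39.5 190.9  91.6] [ 0.2 -0.2  0.4] t 21.37
y 184 [ 39.5 183.   91.6] [-0.6  0.1  0.3] t 21.68
y 176 [ 39.5 175.1  91.6] [ 0.8 -1.2  0.4] t 21.98
y 168 [ 39.5 167.1  91.6] [ 1.  -0.6 -0.1] t 22.29
y 160 [ 39.5 159.1  91.6] [-0.4 -0.8  0.4] t 22.6
y 152 [ 39.5 151.1  91.6] [-0.5 -0.6  0.2] t 22.91
y 144 [ 39.5 143.1  91.6] [ 0.3 -1.7  0.6] t 23.22
y 140 [ 39.4 139.5  91.5] [-0.9 -1.1  0.7] t 23.47
```

View pics/l1.png

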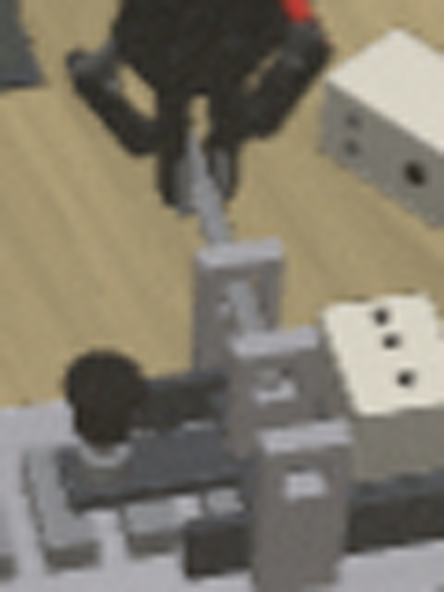

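```bash
python3 - <<'E'
from h import *
q=qt(FP[2],.07,DI)
ins(140,84,39.4,91.5,q,lim=6)
st()
for c in("side","top"): cv2.imwrite(f"pics/n2_{c}.png",read_camera(c)[:,:,::-1])
E
python3 - <<'E'
import cv2,numpy as np
a=cv2.imread('pics/n2_side.png')[140:220,255:315];b=cv2.imread('pics/n2_top.png')[130:180,170:280]
cv2.imwrite('pics/n21.png',cv2.resize(a,None,fx=7.4,fy=7.4,interpolation=cv2.INTER_CUBIC))
E
```

```text
y 132 [ 39.5 131.   91.6] [0.7 0.9 0.3] t 23.82
y 124 [ 39.4 123.1  91.6] [1.5 0.7 0.2] t 24.13
y 116 [ 39.4 115.1  91.6] [ 0.4  0.6 -0.5] t 24.44
y 108 [ 39.4 107.1  91.6] [ 0.6  0.7 -0.2] t 24.75
y 100 [39.4 99.1 91.6] [ 0.3  0.2 -0.1] t 25.06
y 92 [39.4 91.1 91.6] [ 0.1  0.9 -0.3] t 25.37
y 84 [39.4 83.1 91.6] [-0.6  1.6  0.2] t 25.68
 t 25.68 p [0.6082 0.049  0.0916] F [-1.   1.2 -0.9] gap 0.011
```

View pics/n21.png

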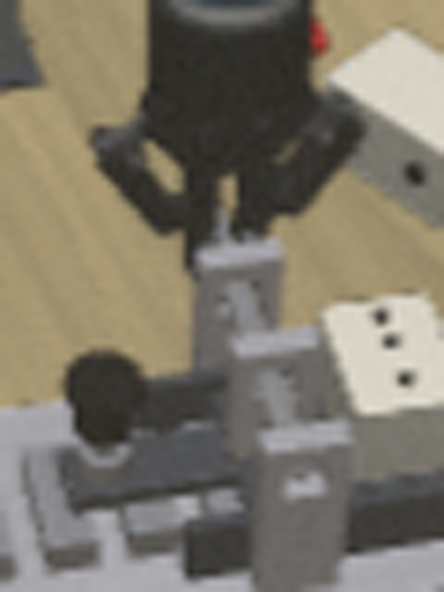

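```bash
python3 - <<'E'
from h import *
q=qt(FP[2],.07,DI);q0=qd(FP[2])
movel(F(39.4,84,89.5),q,speed=.03); st("lower")
move_gripper(.05,60); st("open")
movel(F(39.4,119,88),q0,speed=.08); st("back")
for c in("side","top"): cv2.imwrite(f"pics/p_{c}.png",read_camera(c)[:,:,::-1])
E
python3 - <<'E'
import cv2,numpy as np
a=cv2.imread('pics/p_side.png')[130:220,250:320];b=cv2.imread('pics/p_top.png')[120:190,170:310]
cv2.imwrite('pics/p1.png',cv2.resize(a,None,fx=6.5,fy=6.5,interpolation=cv2.INTER_CUBIC))
cv2.imwrite('pics/p2.png',cv2.resize(b,None,fx=5.5,fy=5.5,interpolation=cv2.INTER_CUBIC))
E
```

```text
lower t 26.02 p [0.6082 0.0501 0.0893] F [-0.3 -0.1 -1.2] gap 0.0111
open t 26.48 p [0.6085 0.0498 0.0897] F [ 0.1  0.2 -0.1] gap 0.0497
back t 27.07 p [0.6149 0.0844 0.088 ] F [-0.7 -0.4 -0. ] gap 0.0503
```

View pics/p1.png

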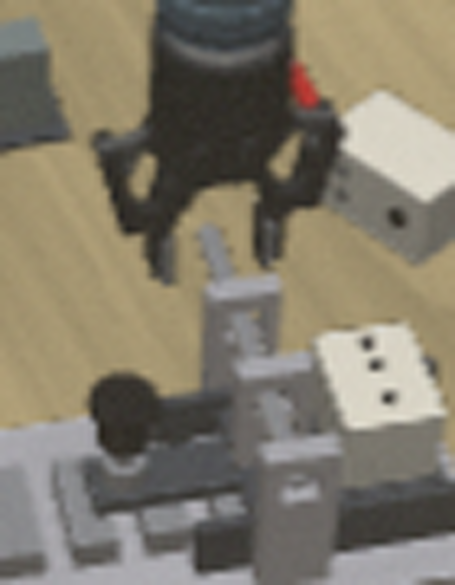

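View pics/p2.png

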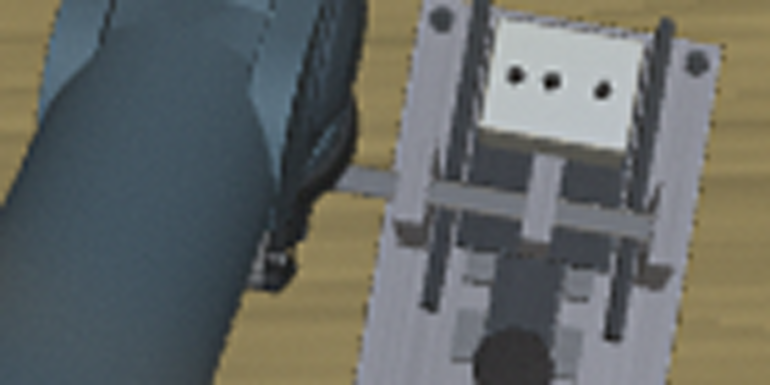

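The rod rests in the left and mid windows, its near end at about (282,165) in the side picture between the open fingers. Now I take it again and push.

```bash
python3 - <<'E'
from h import *
q0=qd(FP[2])
move_gripper(0.0,60); st("grip")
z=fc(read_eef_pos())[2]
movel(F(39.4,119,z+1.5),q0,speed=.03); st("lift")
ins(119,81,39.4,z+1.5,q0,step=6,lim=7)
for c in("side","top"): cv2.imwrite(f"pics/u_{c}.png",read_camera(c)[:,:,::-1])
E
python3 - <<'E'
import cv2,numpy as np
a=cv2.imread('pics/u_side.png')[130:220,250:320];b=cv2.imread('pics/u_top.png')[120:190,180:320]
cv2.imwrite('pics/u1.png',cv2.resize(a,None,fx=6.5,fy=6.5,interpolation=cv2.INTER_CUBIC))
cv2.imwrite('pics/u2.png',cv2.resize(b,None,fx=5.5,fy=5.5,interpolation=cv2.INTER_CUBIC))
E
```

```text
grip t 27.61 p [0.6149 0.0839 0.0881] F [-0.2 -0.6  1.1] gap 0.0119
lift t 27.86 p [0.6147 0.0843 0.0895] F [-0.9  0.1 -1.8] gap 0.012
y 113 [ 39.3 112.   89.5] [1.2 0.1 0.4] t 28.12
y 107 [ 39.4 106.   89.7] [ 1.3 -0.2  1.3] t 28.39
y 101 [ 39.4 100.2  89.7] [ 0.6 -0.2  0.4] t 28.66
y 95 [39.4 94.2 89.7] [ 1.1 -0.7  0.3] t 28.93
y 89 [39.4 88.2 89.7] [0.4 0.7 0.3] t 29.19
y 83 [39.4 82.2 89.7] [0.7 0.2 0.1] t 29.46
y 81 [39.4 80.8 89.6] [ 1.  -0.7  0.5] t 29.71
```

View pics/u1.png

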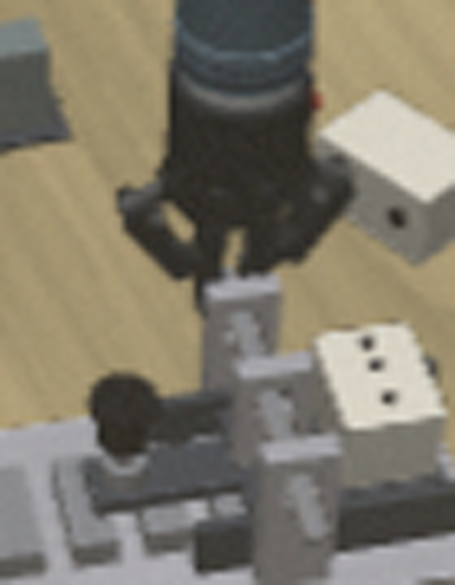

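View pics/u2.png

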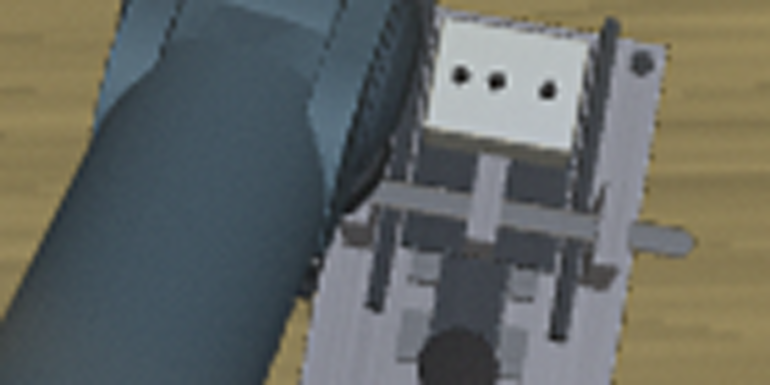

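Run:
```python
from h import *
t=cv2.imread('pics/u_top.png')
a=t[158:170,292:312].astype(int);print(a.max(-1)-a.min(-1))
o,d=ray("top",(305.4,163.7));
for z in(.085,.088):print(fc(o+d*((z-o[2])/d[2])))
```

```text
[[11 12 12 13 28 55 53 54 54 54 55 54 53 53 53 53 53 54 54 54]
 [10 11 11 13 46 56 56 53 53 55 54 54 54 53 56 54 54 55 54 55]
 [10 12  9  1 21 20 34 46 57 57 59 58 56 54 54 53 55 54 54 53]
 [12 12 11  8  9  5  1  3  8  8 20 22 44 55 53 53 52 55 55 55]
 [10 12 11 10  9 10 10 11 10  8  8  6  0 32 55 54 53 52 52 52]
 [11 14  9 12  9 10 10  9 12 13  9 10 12  1 44 50 52 52 53 52]
 [12 12  1  5  9 13 14 12  9 11 10 10 12  6 39 51 50 51 49 51]
 [12 12  7 22  9  7  2  2  4  6 10 13 12 15 54 52 52 53 52 52]
 [13 12 10 41 53 52 48 32 32 20  9  9 21 51 53 51 52 52 51 51]
 [13 13 10 54 52 51 53 52 50 50 48 48 48 53 50 50 50 50 52 50]
 [11 13  7 55 52 52 52 50 52 53 53 52 50 52 51 51 50 49 49 49]
 [ 7 13 11 55 51 50 51 49 49 51 50 52 52 51 49 52 51 52 52 50]]
[  41.05419474 -100.03078696   85.        ]
[ 40.61562153 -99.74651892  88.        ]
```

```bash
python3 - <<'E'
from h import *
q0=qd(FP[2])
movel(F(39.4,81,87.9),q0,speed=.03); st("lower")
move_gripper(.05); st("open")
movel(F(39.4,135,89),q0,speed=.12)
movel(F(39.4,160,200),q0,speed=.2)
move_ptp([.4,.40,.28],q0); pause(.3); st("away")
for c in("side","top"): cv2.imwrite(f"pics/z_{c}.png",read_camera(c)[:,:,::-1])
E
python3 - <<'E'
from ov import *
a=cv2.imread('pics/z_side.png')[140:240,225:345];b=cv2.imread('pics/z_top.png')[110:240,190:330]
cv2.imwrite('pics/z1.png',cv2.resize(a,None,fx=6,fy=6,interpolation=cv2.INTER_CUBIC))
cv2.imwrite('pics/z2.png',cv2.resize(b,None,fx=4.5,fy=4.5,interpolation=cv2.INTER_CUBIC))
E
```

```text
lower t 30.06 p [0.6081 0.047  0.0882] F [ 1.1 -0.   0.4] gap 0.0121
open t 30.51 p [0.6077 0.0469 0.0879] F [ 1.  -0.9  0.3] gap 0.0498
away t 33.48 p [0.4008 0.3992 0.2799] F [ 0.1 -0.  -0.6] gap 0.0502
```

View pics/z1.png

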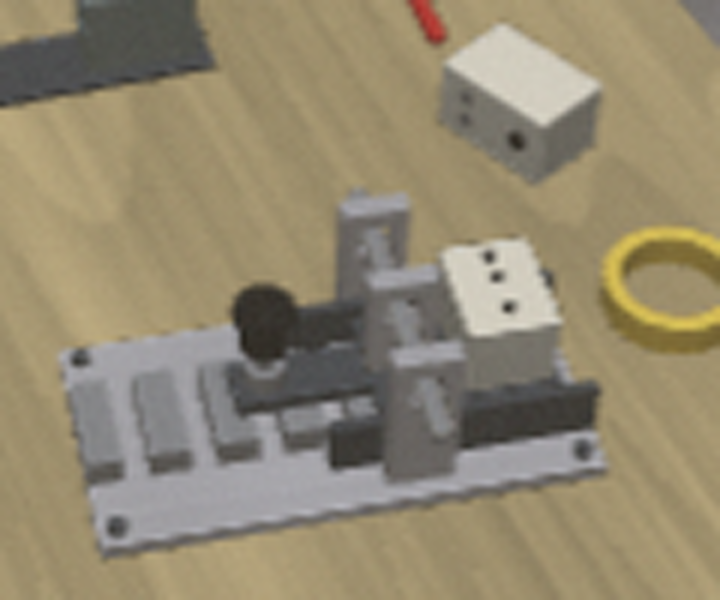

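View pics/z2.png

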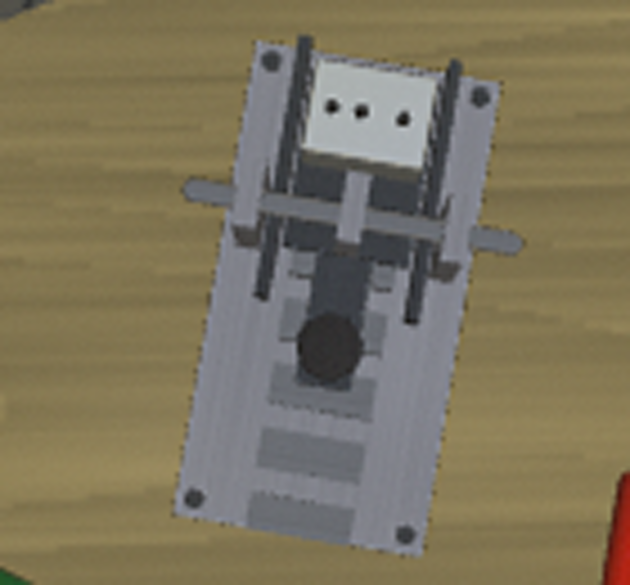

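View pics/z_top.png

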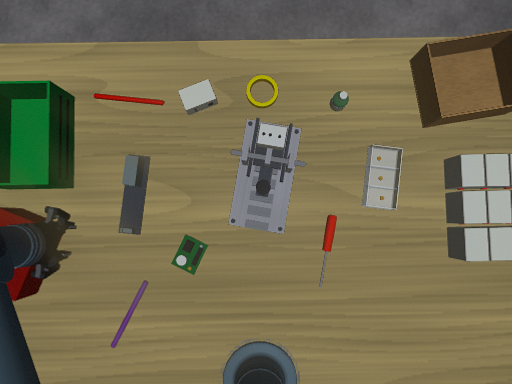

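Run:
```python
from h import *
for uv in((230.3,152.1),(305.8,163.6)):
    o,d=ray("top",uv);print(fc(o+d*((.087-o[2])/d[2])))
k,e=tri(((266+.5)/6-.5+225,(303+.5)/6-.5+140),((330+.5)/4.5-.5+190,(345+.5)/4.5-.5+110));print(fc(k),e)
sign_off();print(read_time_s())
```

```text
[37.65878154 98.36665653 87.        ]
[  41.19719059 -100.82779132   87.        ]
[-37.91235808  -0.52413317 104.9835813 ] 0.0009667412479636313
the job is handed in; nothing more can be done
the job is handed in; nothing more can be done
```

I moved the carriage one notch away and threaded the lock rod level through all three guide plates. I handed it in about 34 s into the 67 s limit, with the gripper withdrawn.

- **Carriage:** I lifted the knob about 20 mm, moved the carriage 40 mm and lowered the pin. The last pictures put the carriage in the 0.040 notch (measured about 42 mm, so within play plus measurement error). The cap top is at about 105 mm, which is the fully-down height.
- **Rod:** I drew it out of the holder and threaded it from the left. I let go with its tip inside the right plate, took it again near its end and pushed it through. Its ends are at fixture y of about +98 and −101 mm, so it sticks out roughly 31 and 34 mm. It lies on the window floors.
- **Forces:** no contact force was above about 2 N while threading, and pulling the knob took up to 13 N.
- **Bystanders:** the loose things look unmoved in the last top picture.

**Checks that disagreed:**
- The rod was drooping about 0.07 rad in the first grasp, so I tilted the tool to level it before threading.
- The finger-gap reading was about 12 mm on the 14 mm rod and 36 mm on the 30 mm knob, so I did not rely on it.
- Heights fitted from the cameras came out 2 to 5 mm low, so I judged alignment relative to the windows in the same pictures.

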